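# Swap the empty jar in the spice clip rack

### The arm

A 7-joint arm with a two-finger parallel gripper is mounted at the origin on a cart in front of the work surface, level with it; the furniture and walls round the work are solid. World frame = base frame: x ahead of the robot, y to its left, z up, the work surface at z = 0. Lengths are in m, angles in rad, forces in N, time in s.
With the tool pointing down it reaches from about 0.35 to 0.9 m from the base axis. Payload 8.1 kg.
Tool frame: the origin (TCP) lies on the mounting face of the last link; the fingertips stand 178 mm ahead of it and the grasp point (between the pads) lies 159 mm ahead of it (nose_length is the z of the fingertips in the tool frame, in m); z points along the fingers, y is the line along which they close (so a half turn about z gives the same grasp; the last joint's range is limited). The gripper opens to 92 mm and grips with 3 to 60 N. Pads are 19 mm wide; open, the fingers measure 130 mm over their backs; the gripper's body (75 mm by 190 mm) begins 47 mm behind the grasp point.
Start: joints at [-1.432, 0.434, 0.025, 1.573, -0.012, 1.134, -0.075], TCP at [0.15, 0.607, 0.405] pointing down, gripper open.
Joint ranges: [-2.62, 2.62], [-0.44, 2.09], [-1.27, 1.32], [0.08, 2.57], [-1.32, 4.46], [0.12, 2], [-2.74, 2.74]. Speed limits (rad/s): [2.22, 2.22, 3.01, 3.01, 3.14, 3.14, 3.14].

### API

Orientations are given as a unit quaternion [w, x, y, z].
In Python, from workcell import read_state, camera, finish_job, nose_length gives the robot as it stands.
- The arm moves only by the tool servo_tool, never from a script. Its argument "plan" is a list of rows, each a list of 7 numbers: the shift along the world's x, y, z scaled (see below), then the turn, a rotation vector about the world's x, y, z scaled (see below), then the opening, from 0 (shut) to 1 (fully open). In form: [[dx, dy, dz, wx, wy, wz, grip], ...]. A call has 1 to 10 rows; each row shifts and turns the commanded pose from where the row before left it; what a row does not reach is not made up. The controller multiplies each number of a shift by 50 cm and each number of a turn by 0.15 rad. A row lasts 1/10 s, in which the tool goes at most 50 mm and 8.59 degrees, less where a joint would pass 70% of its speed; a pose out of reach is approached as far as the arm can. A call with a number of a shift or a turn outside -1 to 1 is refused whole. A call with a gripper value outside its range is refused whole. The fingers move at their own pace and stop on an object; "squeeze" is the grip in N (left out, the last holds). Time passes only in rows, so rows that do not move let the fingers close. It gives the time, the measured TCP pose, the force, the opening and the grip force at its end, in the units of the state.
- read_state(): the state, without advancing time (a new reading comes with each control period).
- camera(name): name is "side" or "top"; returns a dict with "color" (384x512x3 uint8, red, green, blue), "z_map" (384x512 float32, m along the optical axis (not along the pixel's ray), 0 where there is no reading), "K" (3x3 intrinsics, pixels), "D" ([k1, k2, p1, p2, k3] as OpenCV has them; the pictures are not rectified), "extrinsics" (4x4, takes a point from world to camera coordinates). Camera axes: x right, y down, z forward; pixel columns grow to the right and rows downward; lengths in m; the calibration is good to about 2 mm. A picture is of the moment at which its call begins.
- finish_job(): hands the job in; it is judged then, once.
The state is a dict: "t": time; "joint_positions": joint angles; "joint_velocities": joint speeds; "joint_efforts": joint torques, N m; "ee_pos": TCP position; "orientation": TCP orientation; "wrist_force": force on the tool from outside, world axes, zero at the start; "torque": the same for the moment, N m; "width": finger opening in m; "gripper_force": force on a finger pad.
Only numpy, scipy, OpenCV 4.12 (cv2) and the standard library are available. Lean on these libraries where they do the work, as an engineer would, in place of code of your own. Each camera call takes 0.05 s, during which the arm holds its last target. There are 200 camera calls.

### The job

First pull the nearly empty green-labelled spice jar forward out of its clip in the rack and stand it upright on the round cork mat. Then snap the two loose brown-labelled jars that stand near the mat into the two free clips, either jar in either clip, pushing each in from the front and not from above, until all three clips hold a brown-labelled jar fully home, upright and down on the rack's floor. Let no jar fall over, and leave the two food tins where they are.

Things in the scene. Friction and masses are not known exactly. Their poses are not given: they have to be found in the camera images.
- rack: Wooden spice rack fixed to the worktop, 272 mm wide, with 3 spring clips open to -x, 90 mm apart (y = +90, 0, -90 mm). Origin on the worktop below the middle jar place; x is the push-in direction (away from the robot), y left along the row. Floor board 8 mm thick, x -28 to 44 mm; back panel x 32 to 42 mm. All of it is below 75 mm, so caps of clipped jars (z 93 to 114 mm) stand free.
- clip_left (a point): Where a jar's centre lies (61 mm above the worktop) when it is snapped home in the left (+y) clip, standing on the rack floor. Axes as the rack's. At the start the left and right clips hold the green jar and one brown jar, which is where varies.
- clip_middle (a point): Where a jar's centre lies (61 mm above the worktop) when it is snapped home in the middle clip, standing on the rack floor. Axes as the rack's. Empty at the start. Beyond about half-way over the bumps a jar snaps home by itself against a rest.
- clip_right (a point): Where a jar's centre lies (61 mm above the worktop) when it is snapped home in the right (-y) clip, standing on the rack floor. Axes as the rack's. Each clip: two sprung arms at 55 to 73 mm height; tips 31 mm before the row, bumps 15 mm before it with a 32 mm gap; about 5 to 8 N to push in or pull out.
- jar_green_mid (a point): Nearly empty clear spice jar, red cap, green label; upright, 106 mm tall, body 42 mm in diameter, cap 45 mm in diameter over the top 21 mm; about 0.11 kg (varies). It starts in the left or the right clip. This point is its centre, 53 mm above its foot; z is its axis. Take it by the cap.
- jar_a_mid (a point): Full clear spice jar, red cap, brown label; upright, 106 mm tall, body 42 mm in diameter, cap 45 mm in diameter over the top 21 mm; about 0.11 kg (varies). It starts on the worktop, to the left of the rack. This point is its centre, 53 mm above its foot; z is its axis. Take it by the cap.
- jar_b_mid (a point): Full clear spice jar, red cap, brown label; upright, 106 mm tall, body 42 mm in diameter, cap 45 mm in diameter over the top 21 mm; about 0.11 kg (varies). It starts on the worktop, to the left of the rack; it looks almost like the other two brown-labelled jars. This point is its centre, 53 mm above its foot; z is its axis. Take it by the cap.
- jar_c_mid (a point): Full clear spice jar, red cap, brown label; upright, 106 mm tall, body 42 mm in diameter, cap 45 mm in diameter over the top 21 mm; about 0.11 kg (varies). It is already clipped in the rack, left or right, and stays there. This point is its centre, 53 mm above its foot; z is its axis. Take it by the cap.
- mat_top (a point): Centre of the upper face of a round cork mat, 120 mm in diameter and 6 mm thick, fixed on the worktop to the left of the rack. z up. Nearby hazard: wall cabinets hang 0.54 m above the worktop from roughly x = 0.55 m on (handles included); keep the wrist clear of them when it is high.
- tin_flat: Flat food tin, 86 mm in diameter, 40 mm tall; a bystander that stays where it is. Origin at the centre of its underside.
- tin_tall: Small upright food tin, 58 mm in diameter, 72 mm tall; a bystander that stays where it is. Origin at the centre of its underside.
- jar_green: The green-labelled jar; origin at the centre of its foot.
- jar_a: First loose brown-labelled jar; origin at the centre of its foot.
- jar_b: Second loose brown-labelled jar; origin at the centre of its foot.
- jar_c: The brown-labelled jar that is clipped from the start; origin at the centre of its foot.
Things that resemble listed ones, but are neither listed nor needed, are in the scene too. What is shaped like the jar_a but orange, purple or yellow is not meant.

How it is judged:
By the outcome, as a careful person would: the job done as asked, in the order asked, and still so for the second after the job is handed in, with the robot touching nothing.
It also fails if it takes over 64 s, if anything falls off the work surface, if the arm or the gripper's body presses on something with over 40 N, if the wrist force passes 120 N, or if a joint passes its speed limit or range.

## Working session

There is one attempt and no reset: what is moved stays moved. The work goes in short steps, Python scripts to look and compute and a tool call to move; the robot and the scene stay as the last step left them, time stands still between calls to the robot, and variables do not carry over. Pictures are saved under pics/ and viewed, at most 10 in all, crops included, and the job is handed in when it is done.

Besides the shell and the picture viewer there is one more tool, called after "Emit:" as name([rows], argument=value, ...), one row to a line, values as JSON. servo_tool: Moves the arm, as the interface text tells. Its arguments: {"type":"object","properties":{"plan":{"type":"array","items":{"type":"array","items":{"type":"number"}}},"squeeze":{"type":"number"}},"required":["plan"]}

```bash
mkdir -p pics; cat > h.py <<'E'
import numpy as np, cv2
from workcell import read_state, camera
def snap(n,tag):
    c=camera(n); cv2.imwrite(f'pics/{tag}.png',cv2.cvtColor(c['color'],cv2.COLOR_RGB2BGR)); np.savez(f'pics/{tag}.npz',**c); return c
def world(c):
    h,w=c['z_map'].shape; v,u=np.mgrid[:h,:w].astype(float)
    p=cv2.undistortPoints(np.stack([u.ravel(),v.ravel()],1)[:,None],c['K'],np.asarray(c['D'],float))[:,0]
    z=c['z_map'].ravel(); P=np.stack([p[:,0]*z,p[:,1]*z,z],1); E=np.asarray(c['extrinsics'])
    W=(P-E[:3,3])@E[:3,:3]; W[z==0]=np.nan
    return W.reshape(h,w,3)
E
python3 - <<'E'
from h import *
a=snap('top','top0');b=snap('side','side0')
print(read_state())
for c in(a,b):
    E=np.asarray(c['extrinsics']);print(-E[:3,:3].T@E[:3,3], E[2,:3])
E
```

```text
{'t': 0.1, 'joint_positions': array([-1.43157998,  0.4351422 ,  0.02493344,  1.57397476, -0.0115841 ,
        1.13399902, -0.07508803]), 'joint_velocities': array([ 0.00218812, -0.00263833,  0.00034484, -0.00190957,  0.0016491 ,
        0.00061073,  0.00077366]), 'joint_efforts': array([ 2.62416586e-03, -6.69115591e+01,  9.87712853e-01, -3.15143824e+01,
       -6.05313177e-02,  3.73814930e-02,  5.41602560e-05]), 'ee_pos': array([0.14963027, 0.60661959, 0.40404184]), 'orientation': array([-2.16620064e-05,  1.20620696e-01,  9.92698430e-01, -6.89040742e-04]), 'wrist_force': array([-0.44532575,  0.1507348 , -0.12213286]), 'torque': array([-0.0275897 , -0.00180729, -0.02185145]), 'gripper_force': 0.0, 'width': 0.09197569239497536}
[0.37175718 0.18791051 1.21885822] [ 0.13130977  0.02548885 -0.99101365]
[-0.05863853 -0.80378601  0.80457678] [ 0.42972712  0.73829133 -0.51986587]
```

View pics/top0.png

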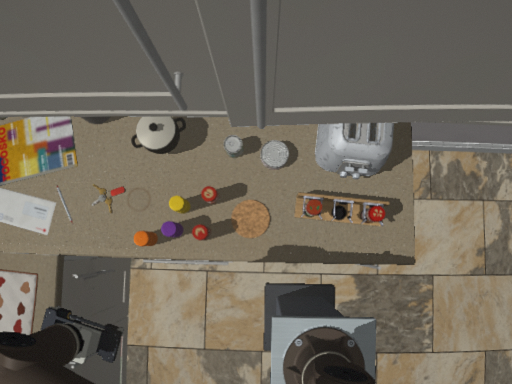

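View pics/side0.png

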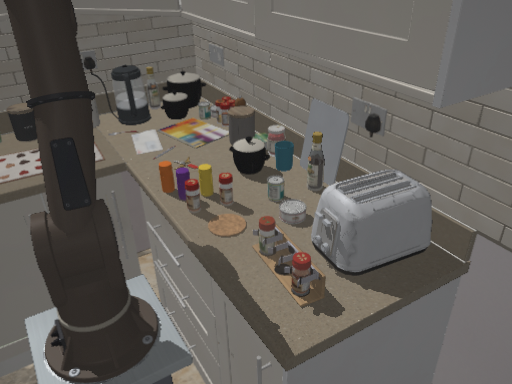

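Top view: rack at (297–388, 193–225), caps at (314,207) and (376,213), the middle clip empty, mat at (251,219), and loose red-capped jars at (209,194) and (201,233). The decoys, tins and toaster are also visible. Next I'll measure, and crop the rack to read the labels.

```bash
python3 - <<'E'
from h import *
for t in('top0','side0'):
    c=dict(np.load(f'pics/{t}.npz')); W=world(c); hsv=cv2.cvtColor(c['color'],cv2.COLOR_RGB2HSV)
    red=((hsv[...,0]<8)|(hsv[...,0]>172))&(hsv[...,1]>130)&(hsv[...,2]>50)&(W[...,2]>0.07)&(W[...,2]<0.14)&(W[...,0]<.75)
    n,l,s,ce=cv2.connectedComponentsWithStats(red.astype(np.uint8))
    for i in range(1,n):
        if s[i,4]>25:
            p=W[l==i]; top=p[p[:,2]>np.percentile(p[:,2],80)-.004]
            print(t,ce[i].round(),s[i,4],'med',np.median(p,0).round(4),'top mid',((top.min(0)+top.max(0))/2).round(4),np.ptp(top,0).round(3))
    if t=='top0':
        z=W[...,2]
        for name,(u0,v0,u1,v1),lo,hi in [('mat',(225,192,280,245),.003,.012),('rack',(285,180,400,240),.02,.08),('tins',(220,130,245,160),.05,.09),('tinf',(258,135,295,172),.03,.05),('floor',(285,185,400,235),.004,.014),('allhi',(285,185,400,235),.06,.08)]:
            q=W[v0:v1,u0:u1].reshape(-1,3);q=q[(q[:,2]>lo)&(q[:,2]<hi)]
            print(name,len(q),np.percentile(q,[1,50,99],axis=0).round(3).tolist())
a=cv2.imread('pics/side0.png')[210:305,240:335]; b=cv2.imread('pics/top0.png')[180:240,285:400]
a=cv2.resize(a,(560,560),interpolation=cv2.INTER_CUBIC)
cv2.imwrite('pics/crop0.png',a)
W=world(dict(np.load('pics/top0.npz')))
# rack back panel line: per-column upper points
for u in range(296,392,8):
    col=W[188:230,u]; print(u,[(round(float(x),3),round(float(y),3),round(float(zz),3)) for x,y,zz in col[2:16:2]])
E
```

```text
top0 [209. 194.] 115 med [0.5074 0.3464 0.106 ] top mid [0.51   0.3499 0.1081] [0.038 0.038 0.008]
top0 [314. 207.] 133 med [0.4776 0.0485 0.1149] top mid [0.4771 0.0484 0.1166] [0.04  0.04  0.008]
top0 [376. 213.] 180 med [ 0.4636 -0.1283  0.1139] top mid [ 0.4639 -0.1321  0.1159] [0.04  0.044 0.007]
top0 [200. 232.] 144 med [0.3962 0.3677 0.1064] top mid [0.3989 0.3711 0.108 ] [0.04  0.044 0.008]
mat 1296 [[0.373, 0.149, 0.003], [0.447, 0.232, 0.006], [0.525, 0.305, 0.011]]
rack 812 [[0.44, -0.175, 0.023], [0.499, -0.051, 0.072], [0.521, 0.089, 0.079]]
tins 291 [[0.639, 0.263, 0.052], [0.665, 0.29, 0.069], [0.693, 0.314, 0.076]]
tinf 606 [[0.606, 0.123, 0.032], [0.647, 0.164, 0.038], [0.688, 0.203, 0.043]]
floor 1132 [[0.411, -0.217, 0.004], [0.473, -0.037, 0.008], [0.557, 0.118, 0.013]]
allhi 700 [[0.44, -0.175, 0.061], [0.5, -0.049, 0.073], [0.522, 0.085, 0.079]]
side0 [225. 178.] 105 med [0.5014 0.3385 0.1032] top mid [0.507  0.3506 0.1058] [0.042 0.046 0.007]
side0 [191. 185.] 118 med [0.3924 0.36   0.1048] top mid [0.3973 0.3699 0.1062] [0.044 0.045 0.006]
side0 [267. 221.] 73
[... 1493 characters left out ...]
0.498, -0.068, 0.076)]
360 [(0.546, -0.112, -0.005), (0.538, -0.111, 0.0), (0.532, -0.111, 0.0), (0.526, -0.111, 0.002), (0.519, -0.111, 0.001), (0.505, -0.093, 0.071), (0.499, -0.094, 0.068)]
368 [(nan, nan, nan), (0.54, -0.138, -0.005), (0.533, -0.137, -0.003), (0.527, -0.137, -0.002), (0.52, -0.137, -0.001), (0.505, -0.117, 0.072), (0.499, -0.116, 0.075)]
376 [(0.546, -0.162, 0.001), (0.539, -0.161, 0.003), (0.533, -0.162, -0.0), (0.527, -0.161, 0.003), (0.521, -0.162, -0.001), (0.514, -0.162, -0.0), (0.5, -0.14, 0.075)]
384 [(0.546, -0.187, 0.003), (0.54, -0.188, 0.001), (0.533, -0.186, 0.005), (0.527, -0.187, 0.001), (0.521, -0.188, -0.001), (0.514, -0.187, 0.002), (0.5, -0.164, 0.075)]
```

View pics/crop0.png

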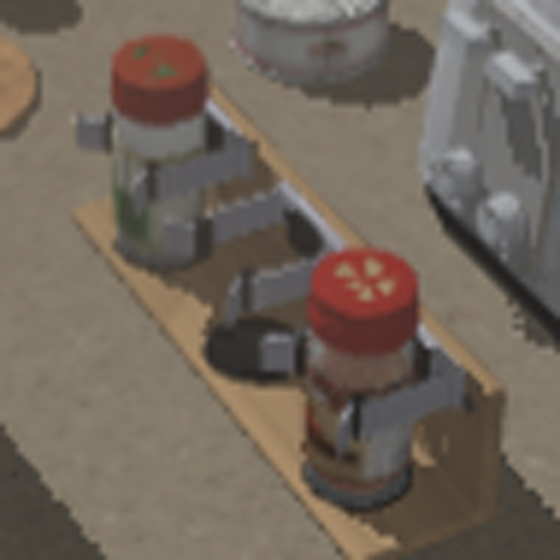

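Green is in the left clip at (0.477, 0.048) and brown in the right at (0.463, -0.131), which gives 180 mm spacing and a rack yaw of about -4.4°. The middle clip is then at (0.470, -0.041). I'll close along the rack's x axis and approach over the green jar.

Emit:
servo_tool([
  [0.0363,-0.0621,-0.008,0,0,-0.52,0.75],
  [0.0363,-0.0621,-0.008,0,0,-0.52,0.75],
  [0.0363,-0.0621,-0.008,0,0,-0.52,0.75],
  [0.0363,-0.0621,-0.008,0,0,-0.52,0.75],
  [0.0363,-0.0621,-0.008,0,0,-0.52,0.75],
  [0.0363,-0.0621,-0.008,0,0,-0.52,0.75],
  [0.0363,-0.0621,-0.008,0,0,-0.52,0.75],
  [0.0363,-0.0621,-0.008,0,0,-0.52,0.75],
  [0.0363,-0.0621,-0.008,0,0,-0.52,0.75],
])

```text
t: 1.0
ee_pos: [0.3135, 0.3259, 0.3685]
orientation: [-0.0, 0.456, 0.89, -0.0]
wrist_force: [0.8, -0.2, -0.4]
width: 0.0689
gripper_force: 0.0
```

Emit:
servo_tool([
  [0.0363,-0.0621,-0.008,0,0,-0.52,0.75],
  [0.0363,-0.0621,-0.008,0,0,-0.52,0.75],
  [0.0363,-0.0621,-0.008,0,0,-0.52,0.75],
  [0.0363,-0.0621,-0.008,0,0,-0.52,0.75],
  [0.0363,-0.0621,-0.008,0,0,-0.52,0.75],
  [0.0363,-0.0621,-0.008,0,0,-0.52,0.75],
  [0.0363,-0.0621,-0.008,0,0,-0.52,0.75],
  [0.0363,-0.0621,-0.008,0,0,-0.52,0.75],
  [0.0363,-0.0621,-0.008,0,0,-0.52,0.75],
  [0,0,0,0,0,0,0.75],
])

```text
t: 2.0
ee_pos: [0.4778, 0.0437, 0.3325]
orientation: [0.001, 0.736, 0.677, -0.0]
wrist_force: [-0.3, 0.9, 0.1]
width: 0.0689
gripper_force: 0.0
```

```bash
cat >> h.py <<'E'
from scipy.spatial.transform import Rotation as R
def st():
    s=read_state(); q=s['orientation']; M=R.from_quat([q[1],q[2],q[3],q[0]]).as_matrix()
    print('t',round(s['t'],2),'pos',s['ee_pos'].round(4),'z',M[:,2].round(3),'yaw_y',round(np.degrees(np.arctan2(M[1,1],M[0,1])),2),'F',s['wrist_force'].round(1),'w',round(s['width'],4),'gf',round(s['gripper_force'],1),'j',s['joint_positions'].round(2))
E
python3 - <<'E'
from h import *
st()
c=dict(np.load('pics/top0.npz'));W=world(c);hsv=cv2.cvtColor(c['color'],cv2.COLOR_RGB2HSV)
m=np.zeros((384,512),bool);m[192:245,225:280]=True
m&=(hsv[...,0]>5)&(hsv[...,0]<18)&(hsv[...,1]>95)
n,l,s,ce=cv2.connectedComponentsWithStats(m.astype(np.uint8));i=1+s[1:,4].argmax()
p=W[l==i];print(s[i],np.percentile(p,[2,50,98],axis=0).round(3),((p.min(0)+p.max(0))/2).round(3))
u,v=ce[i].round().astype(int);print(u,v,W[v,u])
E
```

```text
t 2.0 pos [0.4778 0.0437 0.3325] z [ 0.001 -0.002 -1.   ] yaw_y -4.8 F [-0.3  0.9  0.1] w 0.0689 gf 0.0 j [-0.65  0.3   0.56  2.04 -0.21  0.85 -0.05]
[ 231  200   39   38 1165] [[nan nan nan]
 [nan nan nan]
 [nan nan nan]] [nan nan nan]
250 218 [0.44880469 0.23231492 0.00412167]
```

Mat centre is at about (0.449, 0.232). Now lower onto the cap and grip.

Emit:
servo_tool([
  [-0.002,0.009,-0.035,0,0,0.05,0.75],
  [0,0,-0.035,0,0,0,0.75],
  [0,0,-0.035,0,0,0,0.75],
  [0,0,-0.035,0,0,0,0.75],
  [0,0,0,0,0,0,0.3],
  [0,0,0,0,0,0,0.3],
  [0,0,0,0,0,0,0.3],
  [0,0,0,0,0,0,0.3],
  [0,0,0,0,0,0,0.3],
], squeeze=40)

```text
t: 2.9
ee_pos: [0.4766, 0.0525, 0.2639]
orientation: [0.001, 0.731, 0.683, 0.002]
wrist_force: [3.8, -0.4, 5.2]
width: 0.0439
gripper_force: 40.0
```

```bash
python3 -c "from h import *;st()"
```

```text
t 2.9 pos [0.4766 0.0525 0.2639] z [ 0.004  0.001 -1.   ] yaw_y -3.87 F [ 3.8 -0.4  5.2] w 0.0439 gf 40.0 j [-0.6   0.41  0.49  2.11 -0.3   0.68  0.03]
```

Emit:
servo_tool([
  [-0.012,0.001,0,0,0,0,0.3],
  [-0.012,0.001,0,0,0,0,0.3],
  [-0.012,0.001,0,0,0,0,0.3],
  [-0.012,0.001,0,0,0,0,0.3],
  [-0.012,0.001,0,0,0,0,0.3],
  [-0.012,0.001,0,0,0,0,0.3],
  [-0.012,0.001,0,0,0,0,0.3],
  [-0.012,0.001,0,0,0,0,0.3],
  [-0.012,0.001,0,0,0,0,0.3],
  [-0.012,0.001,0,0,0,0,0.3],
])

```text
t: 3.9
ee_pos: [0.4136, 0.0574, 0.2621]
orientation: [-0.001, 0.731, 0.683, -0.001]
wrist_force: [-0.2, -0.4, -1.2]
width: 0.044
gripper_force: 40.0
```

```bash
python3 - <<'E'
from h import *
st(); c=snap('side','s1'); cv2.imwrite('pics/s1c.png',cv2.resize(cv2.imread('pics/s1.png')[150:330,150:350],(640,576),interpolation=cv2.INTER_CUBIC))
E
```

```text
t 3.9 pos [0.4136 0.0574 0.2621] z [-0.003 -0.001 -1.   ] yaw_y -3.86 F [-0.2 -0.4 -1.2] w 0.044 gf 40.0 j [-0.67  0.33  0.51  2.25 -0.27  0.62 -0.03]
```

View pics/s1c.png

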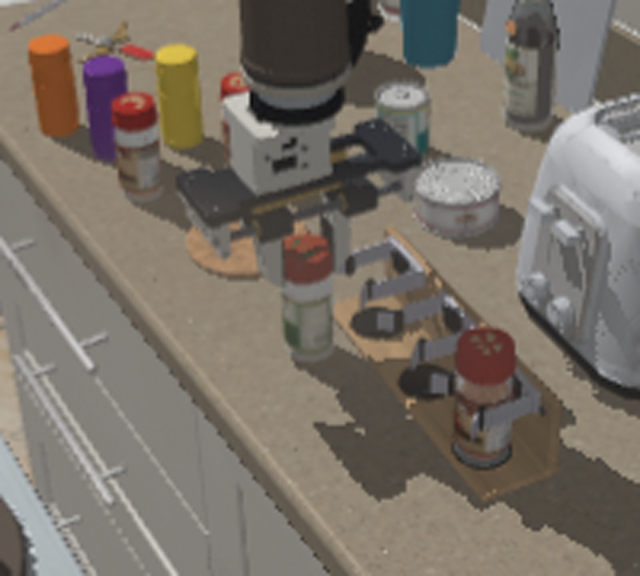

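Green jar is out and upright. Carry it to the mat.

Emit:
servo_tool([
  [0,0,0.03,0,0,0,0.3],
  [0,0,0.03,0,0,0,0.3],
  [0.01,0.05,0,0,0,0,0.3],
  [0.012,0.06,0,0,0,0,0.3],
  [0.012,0.06,0,0,0,0,0.3],
  [0.012,0.06,0,0,0,0,0.3],
  [0.012,0.06,0,0,0,0,0.3],
  [0.012,0.06,0,0,0,0,0.3],
  [0,0,0,0,0,0,0.3],
  [0,0,0,0,0,0,0.3],
])

```text
t: 4.95
ee_pos: [0.4498, 0.2327, 0.2921]
orientation: [-0.0, 0.73, 0.683, -0.001]
wrist_force: [-1.1, -0.6, -0.4]
width: 0.0436
gripper_force: 40.0
```

Emit:
servo_tool([
  [0,0,-0.02,0,0,0,0.3],
  [0,0,-0.02,0,0,0,0.3],
  [0,0,-0.012,0,0,0,0.3],
  [0,0,-0.006,0,0,0,0.3],
  [0,0,-0.002,0,0,0,0.3],
  [0,0,0,0,0,0,0.3],
])

```text
t: 5.55
ee_pos: [0.4504, 0.2323, 0.2627]
orientation: [0.0, 0.731, 0.683, -0.0]
wrist_force: [0.1, 0.3, -2.5]
width: 0.0441
gripper_force: 40.0
```

Emit:
servo_tool([
  [0,0,-0.002,0,0,0,0.3],
  [0,0,-0.002,0,0,0,0.3],
  [0,0,0,0,0,0,0.3],
])

```text
t: 5.85
ee_pos: [0.4508, 0.2327, 0.2618]
orientation: [-0.0, 0.731, 0.683, 0.001]
wrist_force: [-1.9, -0.3, 10.6]
width: 0.0438
gripper_force: 40.0
```

Emit:
servo_tool([
  [0,0,0.001,0,0,0,0.75],
  [0,0,0,0,0,0,0.75],
  [0,0,0,0,0,0,0.75],
  [0,0,0.04,0,0,0,0.75],
  [0,0,0.06,0,0,0,0.75],
  [0,0,0.06,0,0,0,0.75],
  [-0.018,0.05,0,0,0,0,0.75],
  [-0.022,0.055,0,0,0,0,0.75],
  [-0.022,0.055,0,0,0,0,0.75],
  [-0.022,0.055,0,0,0,0,0.75],
])

```text
t: 6.85
ee_pos: [0.4078, 0.3409, 0.3413]
orientation: [-0.0, 0.731, 0.683, 0.0]
wrist_force: [0.7, 0.5, -0.5]
width: 0.0687
gripper_force: 0.0
```

Emit:
servo_tool([
  [-0.022,0.06,0,0,0,0,0.75],
  [0,0,0,0,0,0,0.75],
  [0,0,0,0,0,0,0.75],
])

```text
t: 7.15
ee_pos: [0.397, 0.3704, 0.3409]
orientation: [0.0, 0.73, 0.683, -0.0]
wrist_force: [-0.1, -0.9, -1.0]
width: 0.069
gripper_force: 0.0
```

```bash
python3 - <<'E'
from h import *
st(); c=snap('side','s2'); cv2.imwrite('pics/s2c.png',cv2.resize(cv2.imread('pics/s2.png')[150:330,150:350],(640,576),interpolation=cv2.INTER_CUBIC))
E
```

```text
t 7.15 pos [0.397  0.3704 0.3409] z [-0.    -0.001 -1.   ] yaw_y -3.77 F [-0.1 -0.9 -1. ] w 0.069 gf 0.0 j [-1.21  0.39  0.48  1.88 -0.22  0.92 -0.69]
```

View pics/s2c.png

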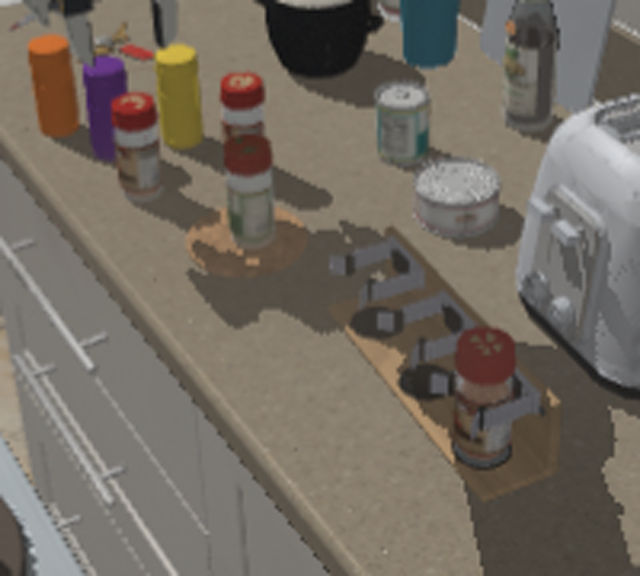

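Green jar stands on the mat (crop 250,190) and the gripper is over the first brown jar. Grasp it.

Emit:
servo_tool([
  [0,0,-0.05,0,0,0,0.75],
  [0,0,-0.05,0,0,0,0.75],
  [0,0,-0.045,0,0,0,0.75],
  [0,0,-0.028,0,0,0,0.75],
  [0,0,0,0,0,-0.06,0.75],
  [0,0,0,0,0,0,0.3],
  [0,0,0,0,0,0,0.3],
  [0,0,0,0,0,0,0.3],
  [0,0,0,0,0,0,0.3],
  [0,0,0,0,0,0,0.3],
], squeeze=50)

```text
t: 8.2
ee_pos: [0.3978, 0.3702, 0.2555]
orientation: [-0.0, 0.734, 0.68, 0.001]
wrist_force: [1.1, -0.3, 5.7]
width: 0.0434
gripper_force: 50.0
```

Emit:
servo_tool([
  [0,0,0.06,0,0,0,0.3],
  [0,0,0.09,0,0,0,0.3],
  [0,0,0.09,0,0,0,0.3],
  [0,0,0.04,0,0,0,0.3],
  [0,-0.06,0,0,0,0,0.3],
  [0,-0.08,0,0,0,0,0.3],
  [0,-0.08,0,0,0,0,0.3],
  [0,-0.08,0,0,0,0,0.3],
  [0,-0.08,0,0,0,0,0.3],
  [0,-0.08,0,0,0,0,0.3],
])

```text
t: 9.2
ee_pos: [0.3968, 0.1382, 0.3947]
orientation: [-0.0, 0.734, 0.68, -0.0]
wrist_force: [-0.4, -0.1, -0.9]
width: 0.0436
gripper_force: 50.0
```

Emit:
servo_tool([
  [0.001,-0.08,0,0,0,0,0.3],
  [0.001,-0.08,0,0,0,0,0.3],
  [0.001,-0.08,0,0,0,0,0.3],
  [0.002,-0.08,0,0,0,0,0.3],
  [0,-0.033,0,0,0,0,0.3],
  [0,0,-0.05,0,0,0,0.3],
  [0,0,-0.08,0,0,0,0.3],
  [0,0,-0.08,0,0,0,0.3],
  [0,0,-0.03,0,0,0,0.3],
  [0,0,0,0,0,0,0.3],
])

```text
t: 10.2
ee_pos: [0.3987, -0.0366, 0.273]
orientation: [-0.001, 0.734, 0.679, -0.002]
wrist_force: [0.9, -0.6, -1.5]
width: 0.0436
gripper_force: 50.0
```

```bash
python3 -c "from h import *;st()"
```

```text
t 10.2 pos [ 0.3987 -0.0366  0.273 ] z [-0.005 -0.001 -1.   ] yaw_y -4.43 F [ 0.9 -0.6 -1.5] w 0.0436 gf 50.0 j [-0.62  0.31  0.73  2.29 -0.34  0.65  0.27]
```

Emit:
servo_tool([
  [0,0,-0.008,0,0,0,0.3],
  [0,0,-0.008,0,0,0,0.3],
  [0.016,-0.001,0,0,0,0,0.3],
  [0.016,-0.001,0,0,0,0,0.3],
  [0.016,-0.001,0,0,0,0,0.3],
  [0.016,-0.002,0,0,0,0,0.3],
  [0.016,-0.001,0,0,0,0,0.3],
  [0.01,-0.001,0,0,0,0,0.3],
  [0,0,0,0,0,0,0.3],
])

```text
t: 11.1
ee_pos: [0.444, -0.0401, 0.2659]
orientation: [-0.002, 0.734, 0.679, -0.002]
wrist_force: [-4.3, -0.0, -3.9]
width: 0.0433
gripper_force: 50.0
```

```bash
python3 -c "from h import *;st()"
```

```text
t 11.1 pos [ 0.444  -0.0401  0.2659] z [-0.005  0.    -1.   ] yaw_y -4.4 F [-4.3 -0.  -3.9] w 0.0433 gf 50.0 j [-0.56  0.39  0.69  2.19 -0.39  0.68  0.33]
```

Emit:
servo_tool([
  [0.01,-0.0008,0,0,0,0,0.3],
  [0.01,-0.0008,-0.001,0,0,0,0.3],
  [0.01,-0.0008,0,0,0,0,0.3],
  [0.01,-0.0008,-0.001,0,0,0,0.3],
  [0.008,-0.0006,0,0,0,0,0.3],
  [0.004,0,0,0,0,0,0.3],
  [0,0,0,0,0,0,0.3],
  [0,0,0,0,0,0,0.3],
])

```text
t: 11.9
ee_pos: [0.4708, -0.0421, 0.2658]
orientation: [0.0, 0.734, 0.68, -0.0]
wrist_force: [-3.0, -1.1, 0.9]
width: 0.0437
gripper_force: 50.0
```

```bash
python3 - <<'E'
from h import *
st(); c=snap('side','s3'); cv2.imwrite('pics/s3c.png',cv2.resize(cv2.imread('pics/s3.png')[190:310,220:350],(624,576),interpolation=cv2.INTER_CUBIC))
E
```

```text
t 11.9 pos [ 0.4708 -0.0421  0.2658] z [ 0. -0. -1.] yaw_y -4.39 F [-3.  -1.1  0.9] w 0.0437 gf 50.0 j [-0.53  0.43  0.67  2.13 -0.41  0.71  0.34]
```

View pics/s3c.png

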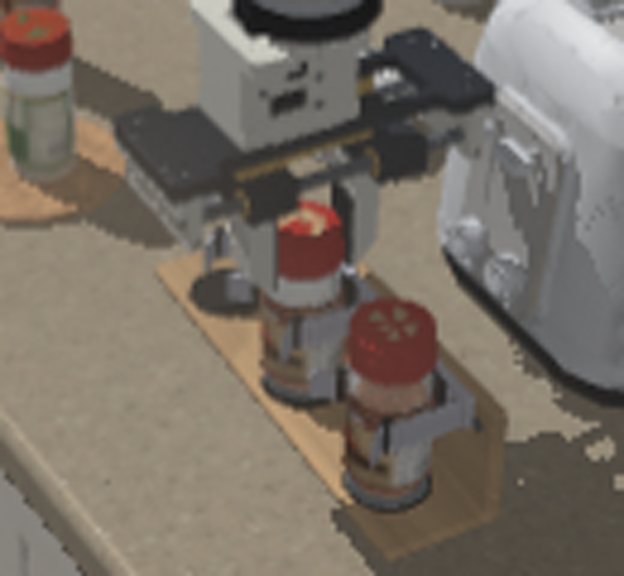

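The jar is in the middle clip and upright. Press it down to the floor gently.

Emit:
servo_tool([
  [0,0,-0.002,0,0,0,0.3],
  [0,0,-0.002,0,0,0,0.3],
  [0,0,0,0,0,0,0.3],
])

```text
t: 12.25
ee_pos: [0.4709, -0.0422, 0.2637]
orientation: [0.0, 0.734, 0.679, 0.0]
wrist_force: [-3.0, -1.6, 1.9]
width: 0.0435
gripper_force: 50.0
```

Emit:
servo_tool([
  [0,0,-0.002,0,0,0,0.3],
  [0,0,0,0,0,0,0.3],
])

```text
t: 12.45
ee_pos: [0.471, -0.0423, 0.2634]
orientation: [0.0, 0.734, 0.679, 0.0]
wrist_force: [-6.6, -1.5, 15.7]
width: 0.0434
gripper_force: 50.0
```

Emit:
servo_tool([
  [0,0,0.001,0,0,0,0.75],
  [0,0,0,0,0,0,0.75],
  [0,0,0,0,0,0,0.75],
  [0,0,0.04,0,0,0,0.75],
  [0,0,0.06,0,0,0,0.75],
  [0,0,0.05,0,0,0,0.75],
  [0.004,0.045,0,0,0,0,0.75],
  [0.008,0.08,0,0,0,0,0.75],
  [0.008,0.08,0,0,0,0,0.75],
  [0.008,0.08,0,0,0,0,0.75],
])

```text
t: 13.45
ee_pos: [0.485, 0.1022, 0.3384]
orientation: [0.0, 0.734, 0.679, 0.001]
wrist_force: [-0.3, -0.2, 0.1]
width: 0.0686
gripper_force: 0.0
```

Emit:
servo_tool([
  [0.008,0.08,0,0,0,0,0.75],
  [0.008,0.08,0,0,0,0,0.75],
  [0.008,0.08,0,0,0,0,0.75],
  [0.008,0.08,0,0,0,0,0.75],
  [0.008,0.08,0,0,0,0,0.75],
  [0.006,0.1,0,0,0,0,0.75],
  [0,0,0,0,0,0,0.75],
  [0,0,0,0,0,0,0.75],
])

```text
t: 14.25
ee_pos: [0.5074, 0.352, 0.3375]
orientation: [0.0, 0.733, 0.681, -0.0]
wrist_force: [-0.4, -0.4, 1.4]
width: 0.0689
gripper_force: 0.0
```

```bash
python3 - <<'E'
from h import *
st(); 
for n in('top','side'):
    c=snap(n,n+'4'); W=world(c); hsv=cv2.cvtColor(c['color'],cv2.COLOR_RGB2HSV)
    red=((hsv[...,0]<8)|(hsv[...,0]>172))&(hsv[...,1]>130)&(hsv[...,2]>40)&(W[...,2]>0.07)&(W[...,2]<0.14)&(W[...,0]<.75)
    k,l,s,ce=cv2.connectedComponentsWithStats(red.astype(np.uint8))
    for i in range(1,k):
        if s[i,4]>25:
            p=W[l==i]; top=p[p[:,2]>np.percentile(p[:,2],80)-.004]
            print(n,ce[i].round(),s[i,4],'top mid',((top.min(0)+top.max(0))/2).round(4),np.ptp(top,0).round(3),'medz',np.median(top[:,2]).round(4))
E
```

```text
t 14.25 pos [0.5074 0.352  0.3375] z [-0.    -0.001 -1.   ] yaw_y -4.21 F [-0.4 -0.4  1.4] w 0.0689 gf 0.0 j [-1.14  0.55  0.67  1.71 -0.39  1.02 -0.41]
top [214. 194.] 44 top mid [0.5101 0.3352 0.1076] [0.033 0.009 0.008] medz 0.1062
top [344. 211.] 161 top mid [ 0.4705 -0.0399  0.1156] [0.04  0.04  0.008] medz 0.1146
top [376. 213.] 167 top mid [ 0.464  -0.1313  0.1156] [0.04  0.04  0.008] medz 0.1146
top [251. 219.] 58 top mid [0.4406 0.2271 0.1147] [0.02  0.037 0.009] medz 0.1126
side [225. 178.] 107 top mid [0.5069 0.3498 0.106 ] [0.042 0.046 0.007] medz 0.1061
side [226. 198.] 120 top mid [0.4491 0.2268 0.1129] [0.041 0.046 0.007] medz 0.1122
side [283. 240.] 160 top mid [ 0.4692 -0.0404  0.1152] [0.042 0.044 0.008] medz 0.1146
side [302. 263.] 151 top mid [ 0.461  -0.1371  0.1139] [0.04  0.034 0.006] medz 0.1142
```

The middle jar is level with its neighbour (cap top at 0.1146 in both) and on the row; green is upright on the mat. Grasp the second jar.

Emit:
servo_tool([
  [0,-0.003,-0.05,0,0,0,0.75],
  [0,0,-0.05,0,0,0,0.75],
  [0,0,-0.04,0,0,0,0.75],
  [0,0,-0.024,0,0,0,0.75],
  [0,0,0,0,0,0,0.75],
  [0,0,0,0,0,0,0.3],
  [0,0,0,0,0,0,0.3],
  [0,0,0,0,0,0,0.3],
  [0,0,0,0,0,0,0.3],
  [0,0,0,0,0,0,0.3],
])

```text
t: 15.35
ee_pos: [0.5082, 0.3491, 0.257]
orientation: [0.0, 0.734, 0.68, 0.001]
wrist_force: [-0.1, -0.2, 5.1]
width: 0.0437
gripper_force: 49.9
```

Emit:
servo_tool([
  [0,0,0.06,0,0,0,0.3],
  [0,0,0.09,0,0,0,0.3],
  [0,0,0.09,0,0,0,0.3],
  [0,0,0.05,0,0,0,0.3],
  [-0.018,-0.05,0,0,0,0,0.3],
  [-0.026,-0.078,0,0,0,0,0.3],
  [-0.026,-0.078,0,0,0,0,0.3],
  [-0.026,-0.078,0,0,0,0,0.3],
  [-0.026,-0.078,0,0,0,0,0.3],
  [-0.026,-0.078,0,0,0,0,0.3],
])

```text
t: 16.35
ee_pos: [0.433, 0.1273, 0.4011]
orientation: [-0.0, 0.734, 0.68, -0.0]
wrist_force: [0.4, -0.7, -0.9]
width: 0.0437
gripper_force: 49.9
```

Emit:
servo_tool([
  [-0.026,-0.078,0,0,0,0,0.3],
  [-0.026,-0.075,0,0,0,0,0.3],
  [0,0,0,0,0,0,0.3],
  [0,0,-0.05,0,0,0,0.3],
  [0,0,-0.08,0,0,0,0.3],
  [0,0,-0.08,0,0,0,0.3],
  [0,0,-0.045,0,0,0,0.3],
  [0,0,0,0,0,0,0.3],
])

```text
t: 17.15
ee_pos: [0.4068, 0.0525, 0.2715]
orientation: [-0.001, 0.734, 0.679, -0.003]
wrist_force: [-0.6, 0.6, -0.4]
width: 0.0437
gripper_force: 49.9
```

```bash
python3 -c "from h import *;st()"
```

```text
t 17.15 pos [0.4068 0.0525 0.2715] z [-0.005 -0.003 -1.   ] yaw_y -4.41 F [-0.6  0.6 -0.4] w 0.0437 gf 49.9 j [-0.86  0.34  0.76  2.27 -0.38  0.66  0.1 ]
```

Emit:
servo_tool([
  [0,0.002,-0.005,0,0,0,0.3],
  [0,0,-0.003,0,0,0,0.3],
  [0.016,-0.001,0,0,0,0,0.3],
  [0.016,-0.001,0,0,0,0,0.3],
  [0.016,-0.001,0,0,0,0,0.3],
  [0.016,-0.002,0,0,0,0,0.3],
  [0.016,-0.001,0,0,0,0,0.3],
  [0.01,-0.001,0,0,0,0,0.3],
  [0,0,0,0,0,0,0.3],
])

```text
t: 18.05
ee_pos: [0.4524, 0.0498, 0.2691]
orientation: [-0.001, 0.734, 0.679, -0.001]
wrist_force: [-3.5, -0.7, -4.0]
width: 0.0437
gripper_force: 50.0
```

Emit:
servo_tool([
  [0.01,-0.0008,-0.002,0,0,0,0.3],
  [0.01,-0.0008,-0.001,0,0,0,0.3],
  [0.01,-0.0008,0,0,0,0,0.3],
  [0.01,-0.0008,-0.001,0,0,0,0.3],
  [0.008,-0.0006,0,0,0,0,0.3],
  [0.003,0,0,0,0,0,0.3],
  [0,0,0,0,0,0,0.3],
  [0,0,0,0,0,0,0.3],
])

```text
t: 18.85
ee_pos: [0.4782, 0.0479, 0.2678]
orientation: [-0.0, 0.734, 0.679, -0.0]
wrist_force: [-4.7, -1.0, 4.0]
width: 0.0435
gripper_force: 50.0
```

Emit:
servo_tool([
  [0,0,-0.003,0,0,0,0.3],
  [0,0,-0.002,0,0,0,0.3],
  [0,0,0,0,0,0,0.3],
])

```text
t: 19.15
ee_pos: [0.4782, 0.0479, 0.2652]
orientation: [-0.0, 0.734, 0.679, -0.0]
wrist_force: [-4.2, -1.8, 1.5]
width: 0.0436
gripper_force: 50.0
```

Emit:
servo_tool([
  [0,0,-0.002,0,0,0,0.3],
  [0,0,0,0,0,0,0.3],
])

```text
t: 19.35
ee_pos: [0.4783, 0.0478, 0.2648]
orientation: [-0.0, 0.734, 0.679, 0.0]
wrist_force: [-7.3, -1.8, 14.5]
width: 0.0435
gripper_force: 50.0
```

Floor contact. Release, lift and back off.

Emit:
servo_tool([
  [0,0,0.001,0,0,0,0.75],
  [0,0,0,0,0,0,0.75],
  [0,0,0,0,0,0,0.75],
  [0,0,0.04,0,0,0,0.75],
  [0,0,0.06,0,0,0,0.75],
  [0,0,0.06,0,0,0,0.75],
  [-0.03,0.06,0,0,0,0,0.75],
  [-0.03,0.08,0.03,0,0,0,0.75],
  [-0.03,0.08,0.03,0,0,0,0.75],
  [-0.03,0.08,0.03,0,0,0,0.75],
])

```text
t: 20.35
ee_pos: [0.4178, 0.1995, 0.3905]
orientation: [0.0, 0.734, 0.679, 0.001]
wrist_force: [1.4, -0.1, 0.5]
width: 0.0691
gripper_force: 0.0
```

Emit:
servo_tool([
  [0,0.08,0.03,0,0,0,0.75],
  [0,0.08,0,0,0,0,0.75],
  [0,0.08,0,0,0,0,0.75],
  [0,0.08,0,0,0,0,0.75],
  [0,0.08,0,0,0,0,0.75],
  [0,0.05,0,0,0,0,0.75],
  [0,0,0,0,0,0,0.75],
  [0,0,0,0,0,0,0.75],
])

```text
t: 21.15
ee_pos: [0.4184, 0.4233, 0.4043]
orientation: [0.0, 0.733, 0.68, -0.0]
wrist_force: [0.4, -0.4, -0.1]
width: 0.069
gripper_force: 0.0
```

```bash
python3 - <<'E'
from h import *
st(); 
for n in('top','side'):
    c=snap(n,n+'5'); W=world(c); hsv=cv2.cvtColor(c['color'],cv2.COLOR_RGB2HSV)
    red=((hsv[...,0]<8)|(hsv[...,0]>172))&(hsv[...,1]>130)&(hsv[...,2]>40)&(W[...,2]>0.07)&(W[...,2]<0.14)&(W[...,0]<.75)
    k,l,s,ce=cv2.connectedComponentsWithStats(red.astype(np.uint8))
    for i in range(1,k):
        if s[i,4]>25:
            p=W[l==i]; top=p[p[:,2]>np.percentile(p[:,2],80)-.004]
            print(n,ce[i].round(),s[i,4],'top mid',((top.min(0)+top.max(0))/2).round(4),'medz',np.median(top[:,2]).round(4))
cv2.imwrite('pics/s5c.png',cv2.resize(cv2.imread('pics/side5.png')[150:310,180:350],(612,576),interpolation=cv2.INTER_CUBIC))
E
```

```text
t 21.15 pos [0.4184 0.4233 0.4043] z [ 0.    -0.001 -1.   ] yaw_y -4.34 F [ 0.4 -0.4 -0.1] w 0.069 gf 0.0 j [-1.39  0.45  0.74  1.69 -0.33  1.13 -0.63]
top [313. 207.] 116 top mid [0.4769 0.0511 0.1159] medz 0.1149
top [345. 210.] 151 top mid [ 0.4704 -0.0397  0.1164] medz 0.1151
top [376. 213.] 168 top mid [ 0.4639 -0.1303  0.1165] medz 0.1148
top [253. 217.] 36 top mid [0.4478 0.2214 0.1134] medz 0.1131
side [227. 198.] 112 top mid [0.4495 0.2278 0.1119] medz 0.1121
side [285. 241.] 78 top mid [ 0.4697 -0.0479  0.1149] medz 0.1145
side [303. 263.] 142 top mid [ 0.4619 -0.1374  0.1139] medz 0.1142
```

View pics/s5c.png

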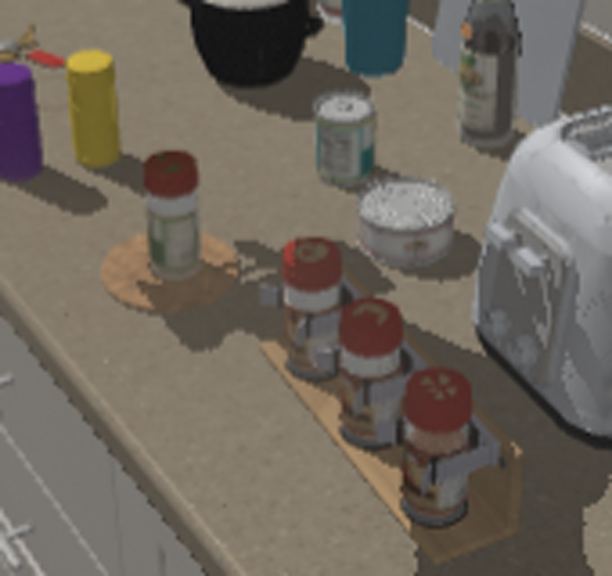

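Three brown jars stand upright in the clips (crop 312,310; 370,370; 437,445). Their caps are collinear and equally high at 0.115. Green is on the mat at (170,215) and the tins are unmoved.

```bash
python3 -c "from workcell import finish_job;print(finish_job())"
```

```text
the job is handed in; nothing more can be done
None
```

The job is handed in at about 21 s of the 64 s allowed: the green jar stands upright on the cork mat, all three clips hold a brown-labelled jar fully home on the rack floor, no jar fell, and the tins are where they were.

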